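Wedge a sprung catch open and take the mallet out of its keeper

TASK

The mallet is locked in its wooden keeper by a spring-loaded steel catch. Push the loose wooden wedge, thin end first, into the gap between the keeper's stop post and the pin of the catch until the catch is held fully open by the wedge alone, and let go of it; then lift the mallet out and lay it flat inside the steel mesh tray. Leave the wedge in place with the catch open, and do not disturb the pill jar or the grey cup.

Things in the scene. Friction and masses are not known exactly. Their poses are not given: they have to be found in the camera images.
- keeper: Fixed plywood board with the mallet's cradle and the catch, x -126 to +40, y -150 to +118 mm, 12 mm thick; origin on the table under it. Heights are above the table. The mallet lies along y over x = 0, head at +y, between wooden cheeks 26 mm high (x +-10 to +-22; y 6 to 20 and -90 to -60 mm) and 24 mm end stops. Beside the handle the board is bare at y 22 to 68 mm.
- catch (a joint): Steel spring catch, slides along the keeper's -x: 0 closed, 0.024 m limit. Spring 2 N closed, 3.6 N at 0.018; snaps shut when let go. Its lip (keeper y -22 to -2 mm, underside 36, top 45 mm above table) reaches over the handle to x = +4 mm when closed; the handle is free beyond 0.014 m. A side bar (x -94 to -81 mm closed, 45 mm high) joins the lip to the pin.
- catch_pin (a point): Axis of the catch's upright round pin, radius 6 mm, mid height; moves with the catch; closed, at keeper x -80, y -98 mm. A yoke 55 mm above the table is over it. Between the pin and the stop post is the wedge gap, 14 mm wide when closed; the wedge enters it from the keeper's -y end and moves towards +y.
- post_face (a point): Fixed side of the wedge gap: centre of the stop post's straight face at keeper x -60 mm, looking to -x, 12 mm above the table. The wooden post spans keeper x -60 to -47, y -112 to -55 mm and is 54 mm high above the table.
- wedge_seat (a point): Point on the board's top (12 mm above the table) at keeper x -76, y -83 mm, axes as the keeper's: the wedge's middle lies over it when it is fully in, flat side on the post. The catch is fully open (0.018 m) once the wedge's middle is within 10 mm of here along y; 6 mm farther in, its tip meets the lip plate.
- wedge_mid (a point): Loose wooden wedge, 110 mm long (y), 36 mm high (z), 90 g, lying z up; point at its mid length, mid thickness, mid height. Flat side at x +16 mm all along. Other side at x -16 mm from y -55 to -5 mm (32 mm thick), then tapers to x +10 mm at y +55 (tip, 6 mm thick). It is turned right for the gap when its axes match the keeper's. Driving it in takes 5 to 17 N; friction holds it.
- mallet_mid (a point): Mallet with wooden handle, 200 mm long, about 0.16 kg; point at mid length, 10.5 mm above its underside. Its y points to the head (at the start, the keeper's +y). Handle 16 mm wide (x), 21 mm high, y -100 to +70 mm; head a 31 mm cylinder, 60 mm wide along x, centred at y +85 mm. Grip the handle near y +45 mm, close to its balance point.
- mallet_head (a point): Centre of the mallet's head, 16 mm above its underside.
- mallet_tail (a point): Point in the handle 95 mm from the mallet's middle, away from the head, 10.5 mm above its underside.
- cradle_mid (a point): Fixed point of the keeper where the mallet's middle lies at the start, 22.5 mm above the table.
- tray: Empty steel mesh tray, 154 x 302 x 36 mm (x, y, z), walls and floor 2 mm; origin at the centre of its underside. Loose on the table, 0.35 kg.
- jar_mid (a point): Bystander: orange pill jar with white cap, 42 mm in diameter, 72 mm high; point half-way up.
- cup_mid (a point): Bystander: round grey see-through cup, 101 mm in diameter, 40 mm high; point half-way up.

How it is judged (in metres and radians):
On the way:
1. The wedge alone, let go, holds the catch open by more than 14 mm, its middle within 40 mm (horizontally) of its seat, while the mallet still lies in its cradle (within 15 mm) (value of joint catch above 0.014 m and horizontal distance between wedge_mid and wedge_seat below 0.04 m and contact force between the fingers and anything else below 0.3 N and distance between mallet_mid and cradle_mid below 0.015 m), for 0.3 s.
At the end, for the whole second after the job is handed in: The catch is still open by more than 14 mm with the wedge's middle within 40 mm of its seat, and the mallet lies flat in the tray: the centre of its head and its handle's end point are both inside the tray's walls and less than 30 mm above the tray's underside; the tray stands level (value of joint catch above 0.014 m and horizontal distance between wedge_mid and wedge_seat below 0.04 m and x of mallet_head in the frame of tray between -0.074 and 0.074 m and y of mallet_head in the frame of tray between -0.149 and 0.149 m and z of mallet_head in the frame of tray between 0 and 0.03 m and x of mallet_tail in the frame of tray between -0.074 and 0.074 m and y of mallet_tail in the frame of tray between -0.149 and 0.149 m and z of mallet_tail in the frame of tray between 0 and 0.03 m and angle between tray's own z axis and vertical below 0.1 rad); the robot touches nothing.
It fails at once if The pill jar or the grey cup is shifted by more than 30 mm or tipped (distance of any of jar_mid, cup_mid from where it was at the start of the episode above 0.03 m or angle between any of jar_mid, cup_mid's own z axis and vertical above 0.4 rad).
It also fails if it takes over 54 s, if anything falls off the work surface, if the arm or the gripper's body presses on something with over 40 N, if the wrist force passes 120 N, or if a joint passes its speed limit or range.

ROBOT

A 7-joint arm with a two-finger parallel gripper is mounted at the origin on a cart in front of the work surface, level with it; the furniture and walls round the work are solid. World frame = base frame: x ahead of the robot, y to its left, z up, the work surface at z = 0. Lengths are in m, angles in degrees, forces in N, time in s.
With the tool pointing down it reaches from about 0.4 to 0.85 m from the base axis. Payload 6.9 kg.
Tool frame: the origin (TCP) lies at the very end of the fingers, on their centre line; the grasp point (between the pads) lies 19 mm behind it; x points along the fingers, y is the direction in which the jaws open and shut, and the axes are right-handed (so a half turn about x gives the same grasp; the last joint's range is limited). The gripper opens to 85 mm and grips with 20 to 120 N. Pads are 22 mm wide; open, the fingers measure 114 mm over their backs; the gripper's body (76 mm by 85 mm) begins 54 mm behind the grasp point. The pads swing forward as they close: fully open they stand 13 mm farther back than shut.
Start: joints at [72.622, 29.078, -13.613, 85.955, 7.202, 65.827, -8.869], TCP at [0.248, -0.574, 0.231] pointing down, gripper open.
Joint ranges: [-176.47, 176.47], [-13.61, 117.27], [-81.72, 77.17], [0.22, 143.17], [-87.28, 267.28], [10, 112.55], [-165.47, 165.47]. Speed limits (degrees/s): [136.94, 136.94, 180, 180, 180, 180, 180].

INTERFACE

Orientations are given as a 3x3 rotation matrix whose columns are the frame's x, y, z axes.
In Python, from workcell import env gives the robot as it stands. The module is installed in compiled form; this text tells all that it offers.
- The arm moves only by the tool jog_arm, never from a script. Its argument "moves" is a list of rows, each a list of 7 numbers: the shift along the tool's x, y, z in mm, then the turn, a rotation vector about the tool's x, y, z in degrees, then the opening in per cent of the stroke, from 0 (shut) to 100 (fully open). A call has 1 to 8 rows; each row is the pose to reach, as a shift and turn from the pose commanded when the call began, along the tool's axes at that moment; what a row does not reach only later rows make up. A row lasts 1/10 s, in which the tool goes at most 50 mm and 8.59 degrees, less where a joint would pass 70% of its speed; a pose out of reach is approached as far as the arm can. A call with a gripper value outside its range is refused whole. The fingers move at their own pace and stop on an object; "squeeze" is the grip in N (left out, the last holds). Time passes only in rows, so rows that repeat a pose let the fingers close. It gives the time, the measured TCP pose, the force and the opening at its end, in the units of the state.
- env.get_state(): the state, without advancing time (a new reading comes with each control period).
- env.read_camera(name): name is "scene" or "top" or "wrist"; returns the picture (400x640x3 uint8, blue, green, red); there is no depth.
- env.get_calibration(name): a dict with "fx", "fy", "cx", "cy" (pixels), "k1" (the pictures are not rectified: a ray, as slopes to the right and down, at radius r is drawn at 1 + k1 r^2 times it, then the intrinsics apply), "world_to_cam" (4x4, takes a point from world to camera coordinates); the wrist camera has in their place "T_tool_cam" (4x4, takes a point from camera to tool coordinates, whose origin is the TCP and whose axes are the tool frame's). Camera axes: x right, y up, looking along -z (the intrinsics and any distortion apply to the point x, -y, -z); pixel columns grow to the right and rows downward; lengths in m; the calibration is good to about 2 mm. A picture is of the moment at which its call begins: read the wrist's pose just before it. get_calibration takes no time and is no camera call.
- env.close_job(): hands the job in, once; it reports no verdict.
Trained networks look in the newest picture that a camera, given by its name, has taken for a name from the list of things; names that differ only in an ending like _2 or _b are one class to them, and where a whole thing is asked for, a point or a joint stands for the part that bears it (a point fixed in the world has none). Each returns a list of dicts, best first, with "p" (0 to 1); they miss things now and then, are a little off and sometimes report something else, mostly with a low value. They report only what shows in the picture. A call takes as long as a camera call.
- env.recognise(thing, camera): "at" ([x, y, z] in m, in world coordinates, good to about 4 mm: the middle of the surface that is visible of it).
The state is a dict: "clock": time; "joint_positions": joint angles; "qvel": joint speeds; "joint_torque": joint torques, N m; "ee_pos": TCP position; "eef_rot": TCP orientation; "wrist_force": force on the tool from outside, world axes, zero at the start; "moment": the same for the moment, N m; "opening": finger opening in m.
Only numpy, scipy, OpenCV 4.12 (cv2) and the standard library are available. Lean on these libraries where they do the work, as an engineer would, in place of code of your own. Each camera call takes 0.05 s, during which the arm holds its last target.

## Working session

There is one attempt and no reset: what is moved stays moved. The work goes in short steps, Python scripts to look and compute and a tool call to move; the robot and the scene stay as the last step left them, time stands still between calls to the robot, and variables do not carry over. Pictures are saved under pics/ and viewed, and the job is handed in when it is done.

Besides the shell and the picture viewer there is one more tool, called after "Request:" in YAML: its name, and indented under it one key for each argument. jog_arm: Moves the arm, as the interface text tells. Its arguments: {"type":"object","properties":{"moves":{"type":"array","items":{"type":"array","items":{"type":"number"}}},"squeeze":{"type":"number"}},"required":["moves"]}

```bash
mkdir -p pics; cat > h.py <<'E'
import numpy as np,cv2
from workcell import env
np.set_printoptions(precision=4,suppress=True)
def snap(n,f):
    im=env.read_camera(n); cv2.imwrite('pics/'+f,im); return im
def proj(n,P,st=None):
    c=env.get_calibration(n)
    P=np.atleast_2d(np.asarray(P,float))
    if n=='wrist':
        st=st or env.get_state(); T=np.eye(4);T[:3,:3]=np.array(st['eef_rot']);T[:3,3]=st['ee_pos']
        W=np.linalg.inv(T@np.array(c['T_tool_cam']))
    else: W=np.array(c['world_to_cam'])
    q=P@W[:3,:3].T+W[:3,3]
    s=np.c_[q[:,0]/-q[:,2],-q[:,1]/-q[:,2]]
    s=s*(1+c['k1']*(s**2).sum(1,keepdims=True))
    return np.c_[c['cx']+c['fx']*s[:,0],c['cy']+c['fy']*s[:,1]]
def unproj(n,px,z,st=None):
    c=env.get_calibration(n)
    if n=='wrist':
        st=st or env.get_state(); T=np.eye(4);T[:3,:3]=np.array(st['eef_rot']);T[:3,3]=st['ee_pos']
        M=T@np.array(c['T_tool_cam'])
    else: M=np.linalg.inv(np.array(c['world_to_cam']))
    px=np.atleast_2d(np.asarray(px,float)); z=np.broadcast_to(z,(len(px),))
    d=np.c_[(px[:,0]-c['cx'])/c['fx'],(px[:,1]-c['cy'])/c['fy']]; s=d.copy()
    for _ in range(20): s=d/(1+c['k1']*(s**2).sum(1,keepdims=True))
    r=np.c_[s[:,0],-s[:,1],-np.ones(len(s))]@M[:3,:3].T; o=M[:3,3]
    return o+r*((z-o[2])/r[:,2])[:,None]
E
python3 - <<'E'
from h import *
s=env.get_state()
for k in s: print(k,np.array(s[k]))
for n in('scene','top'):
    snap(n,n+'0.png')
    for t in ['keeper','wedge_mid','mallet_mid','tray','jar_mid','cup_mid','catch','catch_pin','post_face']:
        try: print(n,t,[(np.round(d['at'],4).tolist(),round(d['p'],2)) for d in env.recognise(t,n)[:2]])
        except Exception as e: print(n,t,e)
E
```

```text
clock 0.0
joint_positions [ 72.6252  29.1242 -13.6087  86.0079   7.2016  65.8266  -8.8696]
qvel [0.0459 0.0257 0.1083 0.0091 0.0058 0.0292 0.111 ]
joint_torque [ -0.0002 -62.0597  -2.1868 -24.9659   0.0127   0.0118  -0.    ]
ee_pos [ 0.2481 -0.5731  0.2304]
eef_rot [[-0.0007  0.3975 -0.9176]
 [ 0.0016 -0.9176 -0.3975]
 [-1.     -0.0017  0.    ]]
wrist_force [-0.0219  0.0094 -0.2563]
moment [0.0026 0.0338 0.0073]
opening 0.08493953117442297
scene keeper [([0.485, 0.0711, 0.0131], 0.59)]
scene wedge_mid [([0.4139, -0.1608, 0.0287], 0.78)]
scene mallet_mid [([0.5469, 0.1541, 0.0303], 0.69)]
scene tray [([0.6588, -0.2932, 0.009], 0.94)]
scene jar_mid [([0.4493, 0.2802, 0.0515], 0.93)]
scene cup_mid [([0.3402, 0.1959, 0.0416], 0.82)]
scene catch [([0.4714, 0.0443, 0.0444], 0.62)]
scene catch_pin [([0.4708, 0.0467, 0.0442], 0.84)]
scene post_face [([0.4861, 0.0711, 0.009], 0.61)]
top keeper [([0.497, 0.0427, 0.0153], 0.67)]
top wedge_mid [([0.4155, -0.1802, 0.0327], 0.73)]
top mallet_mid [([0.5486, 0.1318, 0.0362], 0.66), ([0.4709, 0.0249, 0.0438], 0.6)]
top tray [([0.6538, -0.309, 0.0019], 0.55)]
top jar_mid [([0.4551, 0.262, 0.0698], 0.52), ([0.5523, 0.1271, 0.0346], 0.48)]
top cup_mid [([0.3384, 0.1854, 0.0355], 0.86)]
top catch [([0.4701, 0.0316, 0.0436], 0.59)]
top catch_pin [([0.4685, 0.0264, 0.0457], 0.69), ([0.4941, 0.0428, 0.0129], 0.66)]
top post_face [([0.4937, 0.0376, 0.0088], 0.94)]
```

View pics/scene0.png

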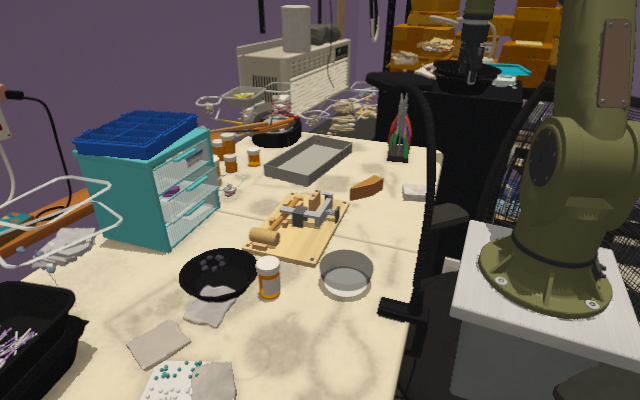

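View pics/top0.png

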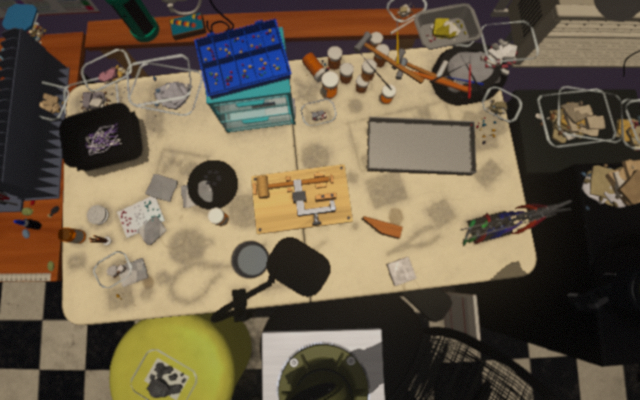

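```bash
python3 - <<'E'
from h import *
a=cv2.imread('pics/top0.png');b=cv2.imread('pics/scene0.png')
cv2.imwrite('pics/tc.png',cv2.resize(a[150:275,240:410],None,fx=4.7,fy=4.7,interpolation=cv2.INTER_CUBIC))
cv2.imwrite('pics/sc.png',cv2.resize(b[130:270,240:400],None,fx=4.2,fy=4.2,interpolation=cv2.INTER_CUBIC))
for n in('top','scene'):
    c=env.get_calibration(n);print(c['fx'],c['k1'],np.linalg.inv(np.array(c['world_to_cam'])))
print(env.get_calibration('wrist'))
E
```

```text
384.18962022975165 -0.05761682917009425 [[-0.0293  0.982  -0.1865  0.3006]
 [-0.9996 -0.0296  0.0013 -0.0073]
 [-0.0043  0.1864  0.9825  1.062 ]
 [ 0.      0.      0.      1.    ]]
376.5172201138179 -0.016781555570368617 [[-0.9105  0.2109 -0.3557  0.1603]
 [-0.4135 -0.4496  0.7918  0.7033]
 [ 0.007   0.868   0.4965  0.4839]
 [ 0.      0.      0.      1.    ]]
{'fx': 330.25788284450624, 'fy': 330.25788284450624, 'cx': 321.77926812683825, 'cy': 194.53914067734186, 'k1': -0.02216321892208602, 'T_tool_cam': array([[-0.0004,  0.3117, -0.9502, -0.1424],
       [ 1.    , -0.001 , -0.0007,  0.0003],
       [-0.0011, -0.9502, -0.3117, -0.0813],
       [ 0.    ,  0.    ,  0.    ,  1.    ]])}
```

View pics/tc.png

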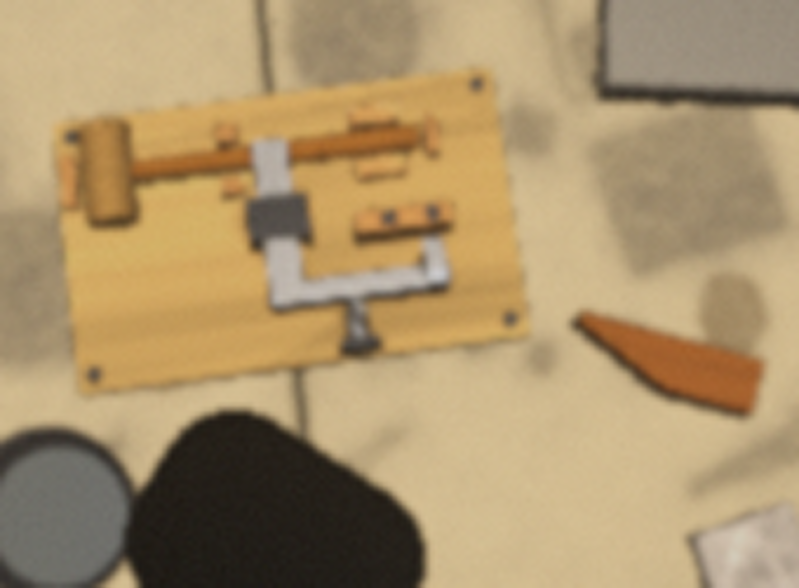

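View pics/sc.png

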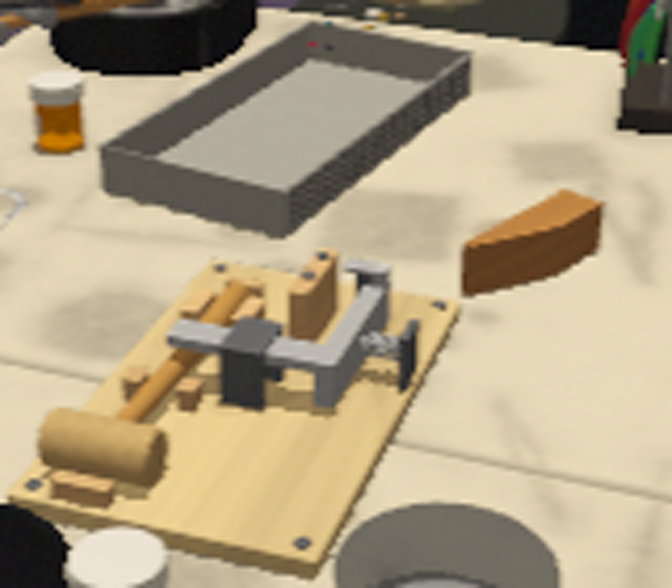

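```bash
cat >> h.py <<'E'
def ray(n,px):
    a=unproj(n,px,0.0);b=unproj(n,px,0.3);return a,b-a
def tri(p1,p2,n1='top',n2='scene'):
    a,d=ray(n1,p1);b,e=ray(n2,p2);a,d,b,e=a[0],d[0],b[0],e[0]
    A=np.c_[d,-e];t=np.linalg.lstsq(A,b-a,rcond=None)[0]
    P,Q=a+t[0]*d,b+t[1]*e;return (P+Q)/2,np.linalg.norm(P-Q)
E
python3 - <<'E'
from h import *
from scipy.optimize import least_squares
K=np.array([[40,118],[40,-150],[-126,-150],[-126,118]])/1000.
T=np.array([[55,122],[493,68],[529,335],[82,393]])/4.7+[240,150]
S=np.array([[8,495],[215,262],[460,303],[315,565]])/4.2+[240,130]
def pts(p,L):
    c,s=np.cos(p[2]),np.sin(p[2]);L=np.asarray(L);return np.c_[p[0]+c*L[:,0]-s*L[:,1],p[1]+s*L[:,0]+c*L[:,1],L[:,2] if L.shape[1]>2 else np.full(len(L),.012)]
for mode in ('top','scene','both'):
    def f(p):
        P=pts(p,K);r=[]
        if mode!='scene': r.append((proj('top',P)-T).ravel())
        if mode!='top': r.append((proj('scene',P)-S).ravel())
        return np.concatenate(r)
    R=least_squares(f,[.55,.05,0]);print(mode,R.x,np.degrees(R.x[2]),R.fun.round(1))
# wedge top face, z 36
w=np.array([[585,312],[762,362],[748,415],[665,392],[577,325]])/4.7+[240,150]
print('wedge top',unproj('top',w,.036))
ws=np.array([[462,243],[565,190],[604,203],[565,240]])/4.2+[240,130]
print('wedge scene',unproj('scene',ws,.036))
print('lamp',tri([298,266],[390,80]),tri([328,268],[420,88]),tri([300,240],[370,78]))
# tray rim
print('tray',unproj('top',[[369,118],[474,121],[472,174],[367,170]],.036))
print('trayS',unproj('scene',np.array([[102,148],[318,22],[470,55],[290,190]])/4.2+[240,130],.036))
E
```

```text
top [0.5483 0.0634 0.097 ] 5.558202628664373 [-0.6 -0.3  0.3 -0.5  1.   0.4 -0.7  0.3]
scene [0.5463 0.0677 0.0978] 5.601781818674432 [-1.   0.1 -0.6 -0.7  1.  -0.3  0.5  0.1]
both [0.5477 0.0649 0.0974] 5.582143855513943 [-1.1 -0.  -0.2 -0.3  0.4  0.6 -1.2  0.5 -0.8 -0.8 -0.5 -1.2  0.9 -0.9
  0.5 -0.9]
wedge top [[ 0.4478 -0.1262  0.036 ]
 [ 0.4158 -0.2261  0.036 ]
 [ 0.3858 -0.2161  0.036 ]
 [ 0.4004 -0.1695  0.036 ]
 [ 0.4404 -0.1212  0.036 ]]
wedge scene [[ 0.449  -0.1224  0.036 ]
 [ 0.4142 -0.2234  0.036 ]
 [ 0.3852 -0.2153  0.036 ]
 [ 0.3923 -0.1536  0.036 ]]
lamp (array([0.3218, 0.0382, 0.3483]), np.float64(0.014578777602421829)) (array([ 0.2982, -0.0208,  0.3267]), np.float64(0.023409161015418165)) (array([0.3649, 0.0326, 0.347 ]), np.float64(0.005034054340857451))
tray [[ 0.7293 -0.1537  0.036 ]
 [ 0.713  -0.4545  0.036 ]
 [ 0.5571 -0.4315  0.036 ]
 [ 0.5767 -0.1398  0.036 ]]
trayS [[ 0.727  -0.1512  0.036 ]
 [ 0.7019 -0.452   0.036 ]
 [ 0.559  -0.4335  0.036 ]
 [ 0.5787 -0.1457  0.036 ]]
```

```bash
cat >> h.py <<'E'
from scipy.spatial.transform import Rotation as Ro
def Rdown(yaw): # tool y at world yaw (deg), tool x down
    c,s=np.cos(np.radians(yaw)),np.sin(np.radians(yaw))
    return np.c_[[0,0,-1],[c,s,0],[s,-c,0]]
def rel(pos,yaw):
    st=env.get_state();R=np.array(st['eef_rot']);d=R.T@(np.array(pos)-st['ee_pos'])*1000
    Rt=Rdown(yaw) if np.isscalar(yaw) else yaw
    rv=Ro.from_matrix(R.T@Rt).as_rotvec(degrees=True);return d.round(1),rv.round(2)
KP=np.array([.5475,.065]);KY=5.58
def kw(x,y,z=0):
    c,s=np.cos(np.radians(KY)),np.sin(np.radians(KY));return np.array([KP[0]+(c*x-s*y)/1e3,KP[1]+(s*x+c*y)/1e3,z/1e3])
E
python3 - <<'E'
from h import *
print('rack',unproj('scene',[[388,160],[410,162]],0),tri([520,215],[400,125]))
print(rel([.25,-.36,.231],-66.6),rel([.40,-.2,.2],-18))
E
```

```text
rack [[ 0.4296 -0.429   0.    ]
 [ 0.3604 -0.4438  0.    ]] (array([ 0.4274, -0.5248,  0.0909]), np.float64(0.006851169726763296))
(array([   0.3, -195.3,  -86.3]), array([ 0.02, -0.  , -0.  ])) (array([  31.3, -282.5, -287.5]), array([-48.58,   0.  ,  -0.  ]))
```

Request:
jog_arm:
  moves:
    - [0,-40,-18,0,0,0,100]
    - [0,-80,-35,-6,0,0,100]
    - [0,-120,-53,-12,0,0,100]
    - [0,-160,-70,-18,0,0,100]
    - [0,-195,-86,-24,0,0,100]
    - [0,-195,-86,-24,0,0,100]
    - [0,-195,-86,-24,0,0,100]

```text
clock: 1.7
ee_pos: [0.25, -0.3603, 0.2319]
eef_rot: [[0.0, 0.737, -0.676], [-0.002, -0.676, -0.737], [-1.0, 0.001, 0.001]]
wrist_force: [0.0, -0.2, -0.0]
opening: 0.0855
```

```bash
python3 - <<'E'
from h import *
s=env.get_state();print(s['clock'],s['ee_pos'],s['joint_positions'],s['wrist_force'])
print(rel([.39,-.22,.2],-18))
snap('scene','s1.png')
E
```

```text
1.7 [ 0.25   -0.3603  0.2319] [ 70.0577  13.0382 -22.456  112.1833   6.0293  55.8042   2.1718] [ 0.0073 -0.207  -0.007 ]
(array([  31.7,    8.2, -198.1]), array([-24.56,   0.06,  -0.06]))
```

View pics/s1.png

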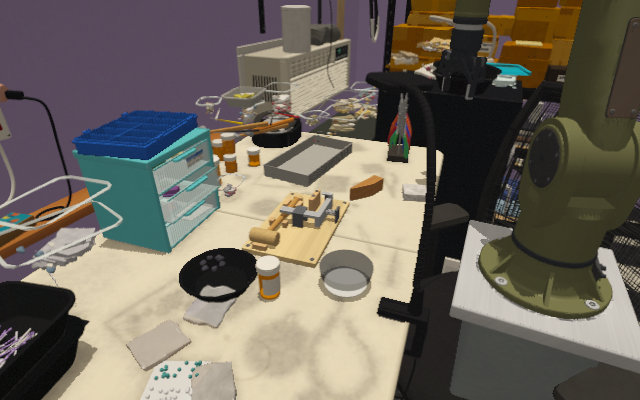

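Request:
jog_arm:
  moves:
    - [5,1,-40,-6,0,0,100]
    - [10,2,-80,-12,0,0,100]
    - [16,4,-120,-18,0,0,100]
    - [24,6,-160,-24,0,0,100]
    - [32,8,-198,-24.5,0,0,100]
    - [32,8,-198,-24.5,0,0,100]
    - [32,8,-198,-24.5,0,0,100]

```text
clock: 2.45
ee_pos: [0.3904, -0.2204, 0.1988]
eef_rot: [[-0.0, 0.951, -0.31], [0.001, -0.31, -0.951], [-1.0, -0.001, -0.001]]
wrist_force: [-0.1, -0.4, 0.3]
opening: 0.0856
```

```bash
python3 - <<'E'
from h import *
s=env.get_state();print(s['clock'],s['ee_pos'],s['joint_positions'],s['wrist_force'])
snap('wrist','w1.png'); snap('scene','s2.png')
print([(d['at'],d['p']) for d in env.recognise('wedge_mid','wrist')])
E
```

```text
2.45 [ 0.3904 -0.2204  0.1988] [ 50.9813  17.1965 -32.172  113.8669  11.4669  52.0519  -5.2009] [-0.1117 -0.3908  0.2519]
[([0.4219, -0.1812, 0.04], 0.85)]
```

View pics/w1.png

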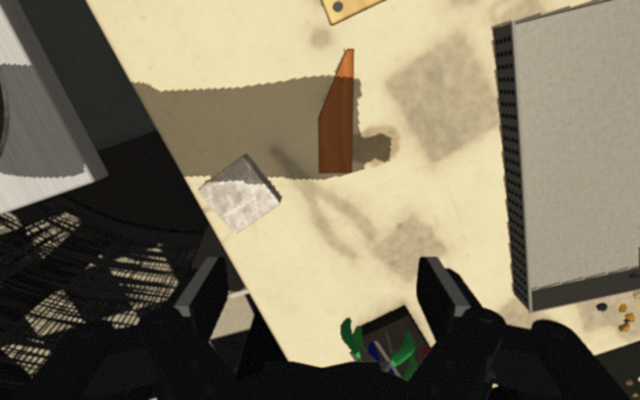

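View pics/s2.png

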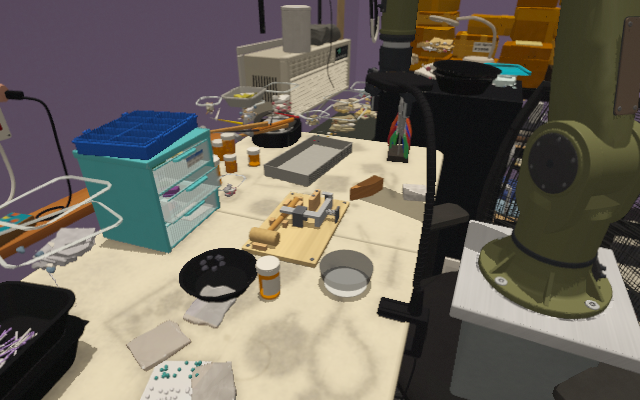

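```bash
python3 - <<'E'
from h import *
from scipy.optimize import least_squares
a=cv2.imread('pics/w1.png');cv2.imwrite('pics/w1c.png',cv2.resize(a[40:190,290:400],None,fx=4,fy=4,interpolation=cv2.INTER_CUBIC))
print(proj('scene',[env.get_state()['ee_pos']]))
W=unproj('wrist',[[353,172],[319,171],[319,119],[347,50],[354,50]],.036);print(W)
L=np.array([[16,-55],[-16,-55],[-16,-5],[10,55],[16,55]])/1e3
def f(p):
    c,s=np.cos(p[2]),np.sin(p[2]);return (L@np.array([[c,s],[-s,c]])+p[:2]-W[:,:2]).ravel()
r=least_squares(f,[.41,-.17,-.3]);print(r.x,np.degrees(r.x[2]),r.fun)
E
```

```text
[[388.7335 119.1258]]
[[ 0.4195 -0.2285  0.036 ]
 [ 0.389  -0.2175  0.036 ]
 [ 0.4043 -0.1714  0.036 ]
 [ 0.4452 -0.1239  0.036 ]
 [ 0.4509 -0.1257  0.036 ]]
[ 0.4202 -0.1718 -0.3051] -17.481866277177918 [-0.0006 -0.0006 -0.0006 -0.002  -0.0009 -0.0004  0.001   0.0015  0.001
  0.0016]
```

View pics/w1c.png

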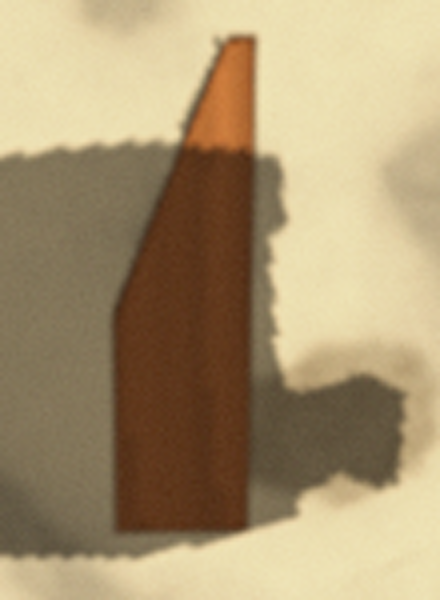

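```bash
python3 - <<'E'
from h import *
print(unproj('wrist',[[281,197],[247,155]],[.0,.02]))
print(rel([.408,-.21,.06],-17.5));print(rel([.408,-.21,.008],-17.5))
E
```

```text
[[ 0.3373 -0.2407  0.    ]
 [ 0.3252 -0.1836  0.02  ]]
(array([139.2,  14.4, -16.9]), array([-0.76,  0.02,  0.02]))
(array([191.2,  14.4, -16.9]), array([-0.76,  0.02,  0.02]))
```

Request:
jog_arm:
  moves:
    - [45,10,-12,-0.5,0,0,65]
    - [90,14,-17,-0.5,0,0,65]
    - [130,14,-17,-0.5,0,0,65]
    - [160,14,-17,-0.5,0,0,65]
    - [160,14,-17,-0.5,0,0,65]

```text
clock: 3.1
ee_pos: [0.4057, -0.2085, 0.0365]
eef_rot: [[-0.006, 0.953, -0.304], [0.002, -0.304, -0.953], [-1.0, -0.006, -0.0]]
wrist_force: [-1.0, -0.2, -0.6]
opening: 0.0556
```

```bash
python3 - <<'E'
from h import *
s=env.get_state();print(s['clock'],s['ee_pos'],s['opening'],s['wrist_force'])
snap('wrist','w2.png')
print(rel([.408,-.21,.008],-17.5))
E
```

```text
3.1 [ 0.4057 -0.2085  0.0365] 0.055583209164347155 [-1.0387 -0.1652 -0.5752]
(array([30.4,  1.5,  0.9]), array([-0.17, -0.  ,  0.2 ]))
```

View pics/w2.png

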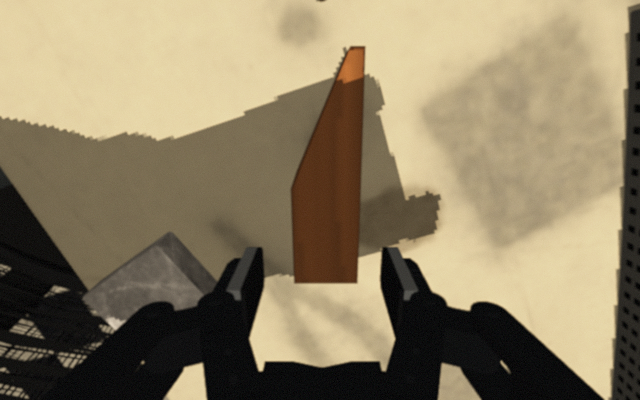

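```bash
python3 - <<'E'
from h import *
s=env.get_state();p=np.array(s['ee_pos']);R=np.array(s['eef_rot'])
print(proj('wrist',[p,p-R[:,0]*.019, p+R[:,2]*.011,p-R[:,2]*.011,p+R[:,1]*.028-R[:,2]*.011]))
W=unproj('wrist',[[357,282],[295,282],[292,188],[351,47],[365,47]],.036);print(W)
print((W-p)@R*1000)
E
```

```text
[[319.0721 260.7362]
 [318.7415 282.8055]
 [319.1055 280.3435]
 [319.0377 240.2386]
 [377.874  240.2632]]
[[ 0.4211 -0.2274  0.036 ]
 [ 0.3912 -0.218   0.036 ]
 [ 0.4061 -0.1705  0.036 ]
 [ 0.4484 -0.1214  0.036 ]
 [ 0.4538 -0.1231  0.036 ]]
[[  2.352   19.1604  13.4755]
 [  2.4615 -12.2314  13.5718]
 [  2.4628 -12.3836 -36.2097]
 [  2.3751  13.0124 -95.837 ]
 [  2.3553  18.6686 -95.853 ]]
```

Request:
jog_arm:
  moves:
    - [15,3,0,0,0,0,65]
    - [28,3,0,0,0,0,65]
    - [28,3,0,0,0,0,65]

```text
clock: 3.45
ee_pos: [0.4114, -0.2101, 0.0121]
eef_rot: [[0.001, 0.953, -0.303], [-0.001, -0.303, -0.953], [-1.0, 0.001, 0.001]]
wrist_force: [-0.5, 0.9, 0.1]
opening: 0.0558
```

Request:
jog_arm:
  moves:
    - [0,0,0,0,0,0,0]
    - [0,0,0,0,0,0,0]
    - [0,0,0,0,0,0,0]
    - [0,0,0,0,0,0,0]
    - [0,0,0,0,0,0,0]
  squeeze: 70

```text
clock: 3.95
ee_pos: [0.4116, -0.2098, 0.013]
eef_rot: [[0.002, 0.953, -0.302], [-0.002, -0.302, -0.953], [-1.0, 0.002, 0.001]]
wrist_force: [-1.5, -0.1, 8.3]
opening: 0.0306
```

Request:
jog_arm:
  moves:
    - [-25,0,0,0,0,0,0]
    - [-50,0,0,0,0,0,0]
    - [-70,0,0,0,0,0,0]
    - [-70,0,0,0,0,0,0]

```text
clock: 4.35
ee_pos: [0.4126, -0.2099, 0.0844]
eef_rot: [[0.005, 0.953, -0.303], [-0.003, -0.303, -0.953], [-1.0, 0.005, 0.001]]
wrist_force: [0.5, -1.1, -1.0]
opening: 0.0306
```

```bash
python3 - <<'E'
from h import *
s=env.get_state();print(s['clock'],s['ee_pos'],s['opening'],s['wrist_force'])
snap('wrist','w3.png');snap('scene','s3.png')
p=np.array(s['ee_pos']);R=np.array(s['eef_rot'])
W=unproj('wrist',[[357,282],[295,282],[292,188],[351,47],[365,47]],.036)
E
```

```text
4.35 [ 0.4126 -0.2099  0.0844] 0.03064692899385111 [ 0.4833 -1.0732 -1.0161]
```

View pics/w3.png

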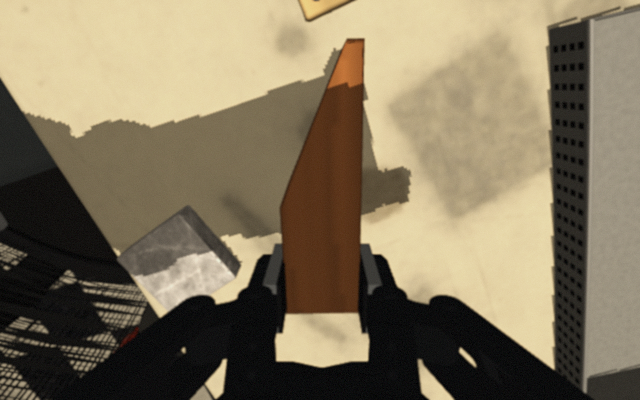

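View pics/s3.png

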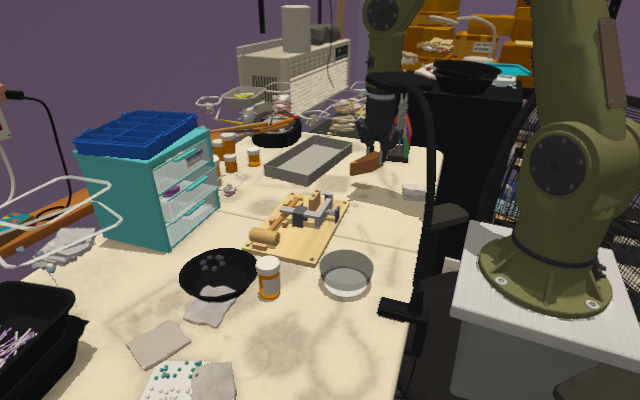

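```bash
cat >> h.py <<'E'
def toolpt(px,x):
    c=env.get_calibration('wrist');M=np.array(c['T_tool_cam'])
    px=np.atleast_2d(np.asarray(px,float));d=np.c_[(px[:,0]-c['cx'])/c['fx'],(px[:,1]-c['cy'])/c['fy']]; s=d.copy()
    for _ in range(20): s=d/(1+c['k1']*(s**2).sum(1,keepdims=True))
    r=np.c_[s[:,0],-s[:,1],-np.ones(len(s))]@M[:3,:3].T;o=M[:3,3]
    return (o+r*((x-o[0])/r[:,0])[:,None])*1000
E
python3 - <<'E'
from h import *
a=cv2.imread('pics/w3.png');cv2.imwrite('pics/w3c.png',cv2.resize(a[25:325,270:375],None,fx=2,fy=2,interpolation=cv2.INTER_CUBIC))
for x in(-.021,-.023,-.025): print(toolpt([[359,312],[284,312],[281,207],[348,39],[364,39]],x).round(1).tolist())
E
```

```text
[[-21.0, 17.7, 13.5], [-21.0, -15.3, 13.6], [-21.0, -14.7, -35.6], [-21.0, 10.0, -95.9], [-21.0, 15.4, -95.9]]
[[-23.0, 17.4, 12.0], [-23.0, -15.0, 12.0], [-23.0, -14.4, -36.4], [-23.0, 9.9, -95.6], [-23.0, 15.2, -95.6]]
[[-25.0, 17.1, 10.4], [-25.0, -14.7, 10.5], [-25.0, -14.2, -37.1], [-25.0, 9.7, -95.4], [-25.0, 14.9, -95.4]]
```

View pics/w3c.png

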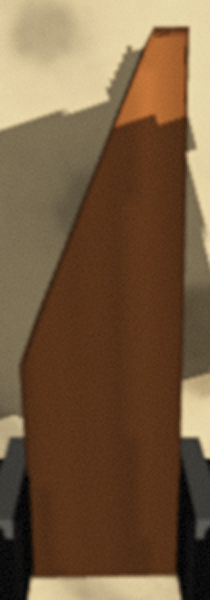

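```bash
python3 - <<'E'
from h import *
print(kw(-78,-228,85), rel(kw(-78,-228,85),5.6))
E
```

```text
[ 0.492  -0.1695  0.085 ] (array([ -2.8,  64.9, -62.7]), array([-23.22,   0.06,  -0.09]))
```

Request:
jog_arm:
  moves:
    - [-2,20,-20,-7,0,0,0]
    - [-2,40,-40,-14,0,0,0]
    - [-2,60,-58,-20,0,0,0]
    - [-2,65,-63,-23,0,0,0]
    - [-2,65,-63,-23,0,0,0]
    - [-2,65,-63,-23,0,0,0]

```text
clock: 5.05
ee_pos: [0.4909, -0.1688, 0.0824]
eef_rot: [[-0.002, 0.996, 0.093], [0.0, 0.093, -0.996], [-1.0, -0.002, -0.001]]
wrist_force: [-1.0, -0.2, -0.4]
opening: 0.0302
```

```bash
python3 - <<'E'
from h import *
s=env.get_state();print(s['clock'],s['ee_pos'],s['opening'],s['wrist_force'],s['joint_positions'],rel(kw(-78,-228,85),5.6))
a=snap('wrist','w4.png');snap('scene','s4.png');snap('top','t4.png')
for n,P in dict(pin=kw(-80,-98,45),post1=kw(-60,-112,54),post2=kw(-60,-55,54),post3=kw(-47,-112,54),c1=kw(-126,-150,12),c2=kw(40,-150,12)).items(): print(n,proj('wrist',[P],s))
E
```

```text
5.05 [ 0.4909 -0.1688  0.0824] 0.030204862251699067 [-0.9733 -0.1588 -0.4324] [ 38.578   32.8662 -33.6888 112.5088  26.4526  42.5016  -5.5308] (array([-2.6,  1. ,  0.8]), array([-0.28, -0.04,  0.13]))
pin [[315.9372 -21.4069]]
post1 [[359.1459   6.8297]]
post2 [[ 362.9061 -144.9741]]
post3 [[387.2837   6.8241]]
c1 [[243.1863  91.7871]]
c2 [[511.2749  91.493 ]]
```

View pics/w4.png

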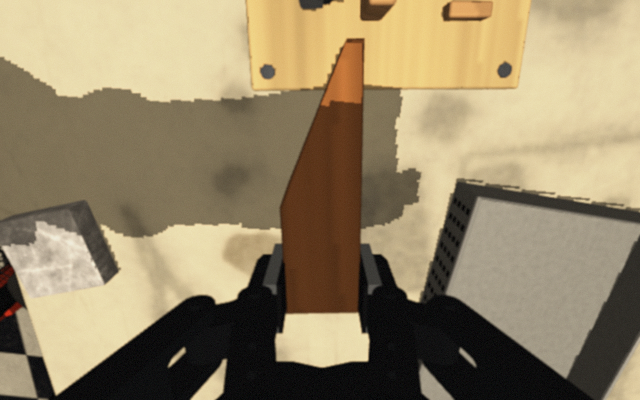

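View pics/s4.png

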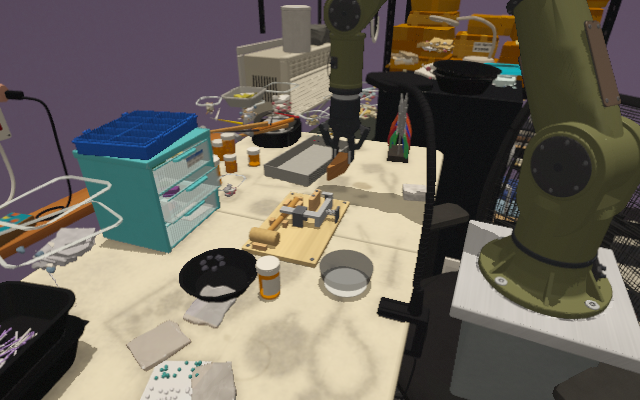

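View pics/t4.png

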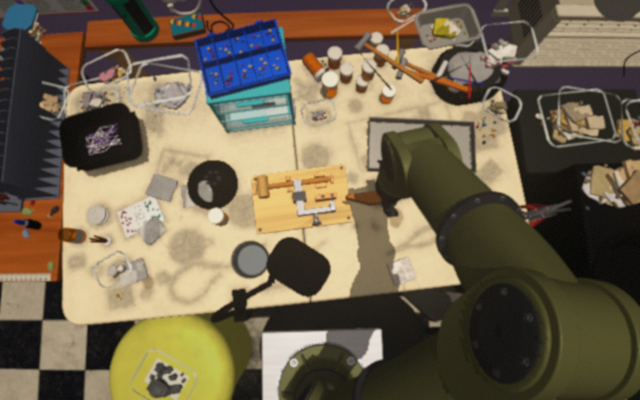

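```bash
python3 - <<'E'
from h import *
a=cv2.imread('pics/w4.png');cv2.imwrite('pics/w4c.png',cv2.resize(a[0:110,235:535],None,fx=2.6,fy=2.6,interpolation=cv2.INTER_CUBIC))
W=unproj('wrist',[[252,90],[518,88]],.012);print(W,kw(-126,-150),kw(40,-150))
E
```

```text
[[ 0.4422 -0.0955  0.012 ]
 [ 0.6062 -0.0784  0.012 ]] [ 0.4367 -0.0965  0.    ] [ 0.6019 -0.0804  0.    ]
```

View pics/w4c.png

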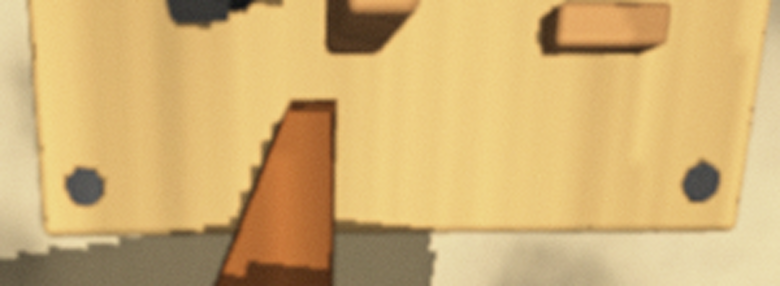

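Request:
jog_arm:
  moves:
    - [25,4,0,0,0,0,0]
    - [48,4,0,0,0,0,0]
    - [48,4,0,0,0,0,0]
    - [48,4,0,0,0,0,0]

```text
clock: 5.6
ee_pos: [0.4956, -0.1684, 0.0355]
eef_rot: [[-0.001, 0.996, 0.094], [0.0, 0.094, -0.996], [-1.0, -0.001, -0.0]]
wrist_force: [-1.0, -0.1, -0.2]
opening: 0.0307
```

```bash
python3 - <<'E'
from h import *
s=env.get_state();print(s['clock'],s['ee_pos'],s['opening'],s['wrist_force'])
a=snap('wrist','w5.png');b=snap('scene','s5.png')
cv2.imwrite('pics/w5c.png',cv2.resize(a[0:120,230:480],None,fx=3.2,fy=3.2,interpolation=cv2.INTER_CUBIC))
cv2.imwrite('pics/s5c.png',cv2.resize(b[120:260,250:400],None,fx=4.2,fy=4.2,interpolation=cv2.INTER_CUBIC))
E
```

```text
5.6 [ 0.4956 -0.1684  0.0355] 0.030694287865890953 [-0.9803 -0.0776 -0.1919]
```

View pics/w5c.png

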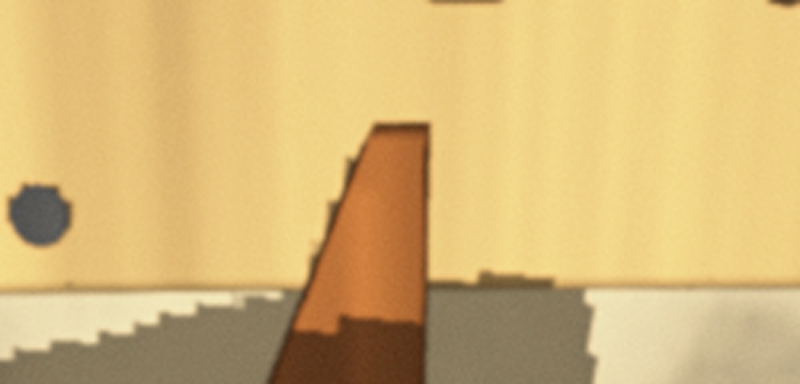

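View pics/s5c.png

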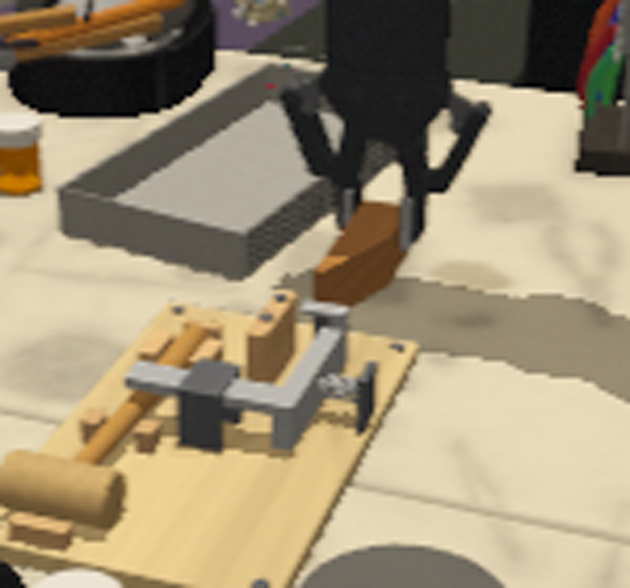

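```bash
python3 - <<'E'
from h import *
s=env.get_state()
print(toolpt([[364.4,.5],[387,.5]],.0235),toolpt([[363.7,39],[347,39]],-.0205))
print(unproj('wrist',[[364.4,.5],[387,.5],[360,88.5]],.012,s),kw(-60,-112),kw(-47,-112))
r=[d for d in env.recognise('catch_pin','scene')];print(r)
E
```

```text
[[  23.5      20.3306 -116.7815]
 [  23.5      30.4271 -116.8325]] [[-20.5     15.4998 -95.4252]
 [-20.5      9.8545 -95.4075]]
[[ 0.5059 -0.0501  0.012 ]
 [ 0.516  -0.0491  0.012 ]
 [ 0.5088 -0.0878  0.012 ]] [ 0.4987 -0.0523  0.    ] [ 0.5116 -0.051   0.    ]
[{'at': [0.4664, 0.0451, 0.0448], 'p': 0.61}]
```

```bash
python3 - <<'E'
from h import *
a=cv2.imread('pics/w5.png');cv2.imwrite('pics/w5d.png',cv2.resize(a[0:14,340:420],None,fx=10,fy=10,interpolation=cv2.INTER_NEAREST))
a=cv2.imread('pics/w4.png');cv2.imwrite('pics/w4d.png',cv2.resize(a[0:30,340:420],None,fx=10,fy=10,interpolation=cv2.INTER_NEAREST))
E
```

```text
(no output)
```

View pics/w4d.png

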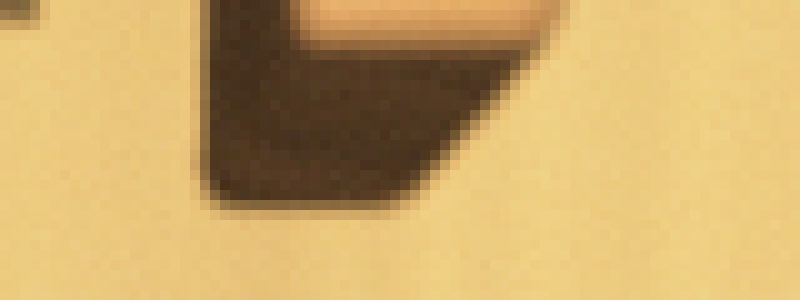

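View pics/w5d.png

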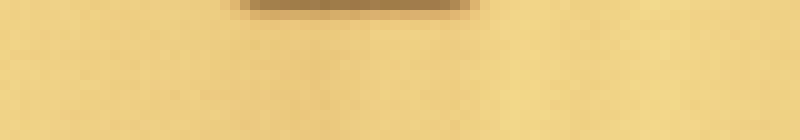

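```bash
python3 - <<'E'
from h import *
print(toolpt([[360.5,20],[380.5,20]],.0704),toolpt([[369,4.5],[395.5,4.5]],.0284))
print(toolpt([[252,90],[518,88]],.0704))
E
```

```text
[[  70.4      23.8187 -117.0069]
 [  70.4      35.4524 -117.0575]] [[  28.4      23.0753 -116.2244]
 [  28.4      35.3066 -116.2911]]
[[ 70.4    -41.6242 -77.9686]
 [ 70.4    122.8166 -79.774 ]]
```

Request:
jog_arm:
  moves:
    - [4,1,0,0,0,0,0]
    - [8,1,0,0,0,0,0]
    - [8,1,0,0,0,0,0]
    - [8,1,0,0,0,0,0]

```text
clock: 6.15
ee_pos: [0.497, -0.1682, 0.0272]
eef_rot: [[-0.0, 0.996, 0.095], [0.0, 0.095, -0.996], [-1.0, -0.0, -0.0]]
wrist_force: [-0.3, -0.9, -0.4]
opening: 0.0306
```

```bash
python3 - <<'E'
from h import *
s=env.get_state();print(s['clock'],s['ee_pos'],s['opening'],s['wrist_force'])
E
```

```text
6.15 [ 0.497  -0.1682  0.0272] 0.030572908498580006 [-0.288  -0.8529 -0.4437]
```

Request:
jog_arm:
  moves:
    - [0,0,-8,0,0,0,0]
    - [0,0,-16,0,0,0,0]
    - [0,0,-24,0,0,0,0]
    - [0,0,-30,0,0,0,0]
    - [0,0,-35,0,0,0,0]
    - [0,0,-35,0,0,0,0]

```text
clock: 6.75
ee_pos: [0.4938, -0.1323, 0.0274]
eef_rot: [[0.0, 0.995, 0.096], [0.0, 0.096, -0.995], [-1.0, 0.0, -0.0]]
wrist_force: [0.8, -0.3, -1.6]
opening: 0.0301
```

```bash
python3 - <<'E'
from h import *
s=env.get_state();print(s['clock'],s['ee_pos'],s['opening'],s['wrist_force'])
a=snap('wrist','w6.png');b=snap('scene','s6.png')
cv2.imwrite('pics/s6c.png',cv2.resize(b[140:260,270:390],None,fx=5,fy=5,interpolation=cv2.INTER_CUBIC))
E
```

```text
6.75 [ 0.4938 -0.1323  0.0274] 0.03005758976684586 [ 0.7938 -0.3273 -1.6198]
```

View pics/w6.png

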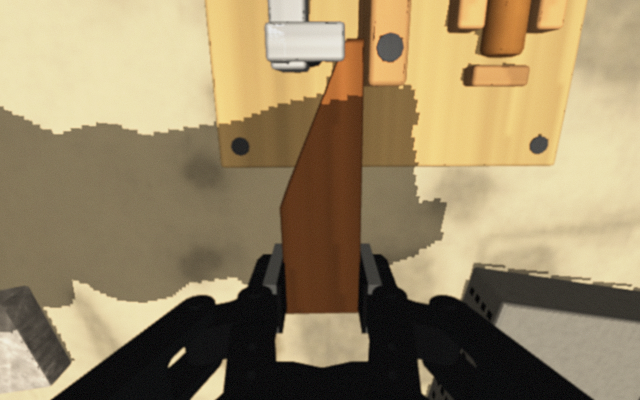

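View pics/s6c.png

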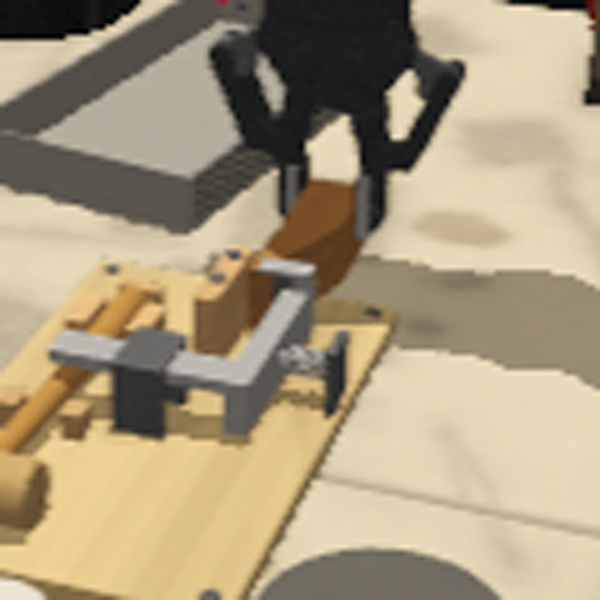

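Request:
jog_arm:
  moves:
    - [0,0,-6,0,0,0,0]
    - [0,0,-12,0,0,0,0]
    - [0,0,-18,0,0,0,0]
    - [0,1,-24,0,0,0,0]
    - [0,1,-30,0,0,0,0]
    - [0,1,-30,0,0,0,0]

```text
clock: 7.45
ee_pos: [0.4915, -0.1026, 0.0272]
eef_rot: [[-0.001, 0.995, 0.095], [-0.0, 0.095, -0.995], [-1.0, -0.001, -0.0]]
wrist_force: [-1.8, -1.1, -1.7]
opening: 0.0306
```

```bash
python3 - <<'E'
from h import *
s=env.get_state();print(s['clock'],s['ee_pos'],s['opening'],s['wrist_force'])
a=snap('wrist','w7.png')
E
```

```text
7.45 [ 0.4915 -0.1026  0.0272] 0.030562867686292666 [-1.8075 -1.0974 -1.7395]
```

View pics/w7.png

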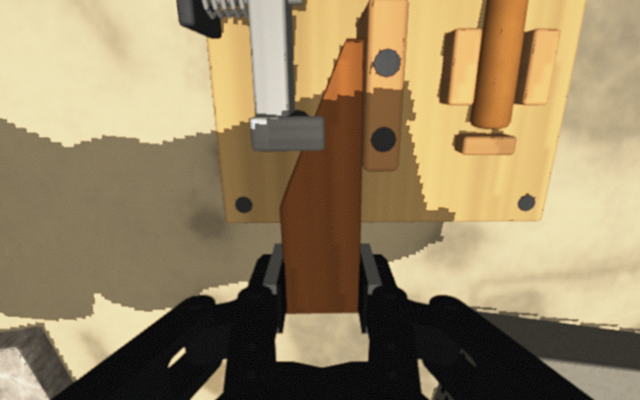

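```bash
python3 - <<'E'
from h import *
print(toolpt([[385,170],[290,150]],-.027), toolpt([[362,243],[375,245]],-.030))
E
```

```text
[[-27.      24.096  -51.5203]
 [-27.      -9.8219 -58.7196]] [[-30.      16.56   -24.0084]
 [-30.      21.5049 -23.1729]]
```

Request:
jog_arm:
  moves:
    - [0,0,-6,0,0,0,0]
    - [0,0,-12,0,0,0,0]
    - [0,0,-18,0,0,0,0]
    - [0,0,-24,0,0,0,0]
    - [0,0,-30,0,0,0,0]
    - [0,0,-34,0,0,0,0]
    - [0,0,-34,0,0,0,0]

```text
clock: 8.2
ee_pos: [0.4877, -0.0694, 0.0271]
eef_rot: [[-0.002, 0.996, 0.095], [-0.0, 0.095, -0.996], [-1.0, -0.002, 0.0]]
wrist_force: [-3.2, -1.1, -0.5]
opening: 0.0308
```

```bash
python3 - <<'E'
from h import *
s=env.get_state();print(s['clock'],s['ee_pos'],s['opening'],s['wrist_force'])
a=snap('wrist','w8.png')
print(toolpt([[385,255]],-.027))
E
```

```text
8.2 [ 0.4877 -0.0694  0.0271] 0.030820477165833058 [-3.2308 -1.118  -0.4728]
[[-27.      26.1965 -17.3045]]
```

View pics/w8.png

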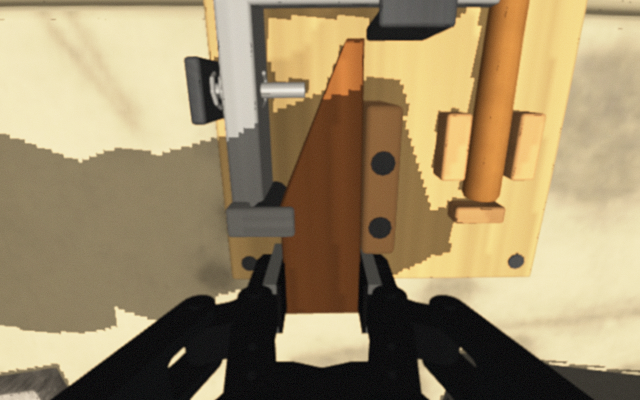

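Request:
jog_arm:
  moves:
    - [0,0,-2,0,0,0,0]
    - [0,0,-2,0,0,0,0]
    - [0,0,-2,0,0,0,55]
    - [0,0,-2,0,0,0,55]
    - [0,0,-2,0,0,0,55]
    - [0,0,-2,0,0,0,55]

```text
clock: 8.85
ee_pos: [0.4891, -0.0672, 0.0275]
eef_rot: [[0.001, 0.995, 0.095], [0.0, 0.095, -0.995], [-1.0, 0.001, -0.0]]
wrist_force: [-0.1, -0.4, 0.3]
opening: 0.0467
```

```bash
python3 - <<'E'
from h import *
s=env.get_state();print(s['clock'],s['ee_pos'],s['opening'],s['wrist_force'])
a=snap('wrist','w9.png')
E
```

```text
8.85 [ 0.4891 -0.0672  0.0275] 0.046732761242335365 [-0.08   -0.3588  0.307 ]
```

View pics/w9.png

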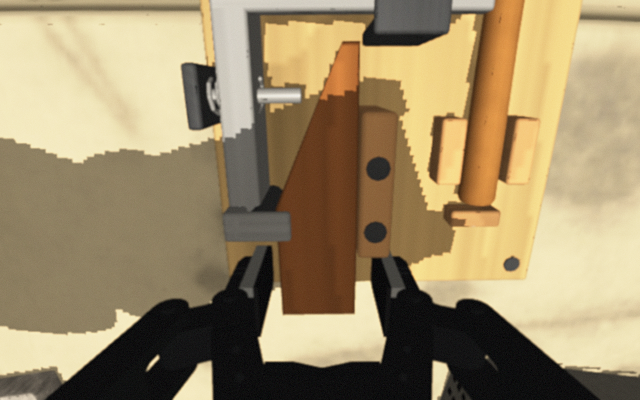

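Request:
jog_arm:
  moves:
    - [-20,0,0,0,0,0,55]
    - [-60,0,0,0,0,0,60]
    - [-100,5,-10,0,0,0,65]
    - [-110,25,-50,0,0,0,65]
    - [-110,45,-95,0,0,0,65]
    - [-110,62,-135,0,0,0,65]
    - [-110,76,-155,0,0,0,65]
    - [-110,76,-155,0,0,0,65]

```text
clock: 9.7
ee_pos: [0.5506, 0.0989, 0.1377]
eef_rot: [[0.002, 0.995, 0.1], [0.003, 0.1, -0.995], [-1.0, 0.002, -0.003]]
wrist_force: [-0.3, -0.4, -0.1]
opening: 0.0556
```

```bash
sed -i 's/^KP=.*/KP=np.array([.552,.067]);KY=5.6/' h.py; python3 - <<'E'
from h import *
s=env.get_state();print(s['clock'],s['ee_pos'],s['opening'],s['wrist_force'],rel(kw(0,45,17),5.6))
a=snap('wrist','w10.png');snap('scene','s10.png')
E
```

```text
9.7 [0.5506 0.0989 0.1377] 0.05561796443116395 [-0.2567 -0.3595 -0.1042] (array([120.7,  -2. , -12.7]), array([ 0.14, -0.18, -0.12]))
```

View pics/w10.png

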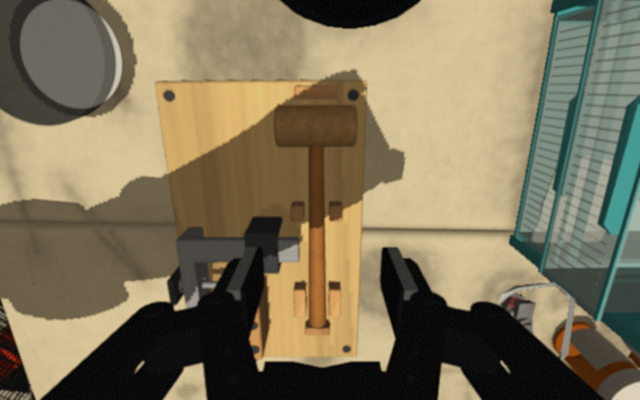

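View pics/s10.png

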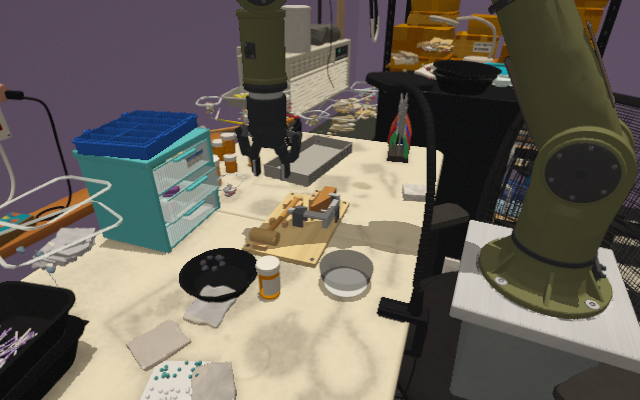

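```bash
python3 - <<'E'
from h import *
s=env.get_state();p=np.array(s['ee_pos']);R=np.array(s['eef_rot'])
x=p[2]-.033
print(toolpt([[309,146],[323,146],[309,322],[328,322],[316,200]],x))
print(toolpt([[276,125],[357,125],[316,106],[316,146]],p[2]-.028))
print(toolpt([[297,205],[336,205],[297,220]],p[2]-.026))
print([(d['at'],d['p']) for d in env.recognise('mallet_mid','wrist')],kw(0,0))
E
```

```text
[[103.9892  -8.1639 -37.471 ]
 [103.9892   2.3274 -37.4815]
 [103.9892  -9.9422 121.9093]
 [103.9892   7.2071 121.8879]
 [103.9892  -3.1016   5.3468]]
[[108.9892 -32.9505 -52.431 ]
 [108.9892  27.8177 -52.4898]
 [108.9892  -2.8807 -66.2654]
 [108.9892  -3.0045 -36.6107]]
[[110.9892 -18.7526  12.1107]
 [110.9892  13.0738  12.0754]
 [110.9892 -19.0495  25.3328]]
[([0.5485, 0.1385, 0.0337], 0.87)] [0.552 0.067 0.   ]
```

Request:
jog_arm:
  moves:
    - [35,-2,-12,0,0,0,65]
    - [75,-2,-12,0,0,0,65]
    - [100,-2,-12,0,0,0,65]
    - [100,-2,-12,0,0,0,65]

```text
clock: 10.25
ee_pos: [0.5439, 0.1031, 0.0343]
eef_rot: [[-0.006, 0.996, 0.093], [-0.002, 0.093, -0.996], [-1.0, -0.006, 0.002]]
wrist_force: [-0.3, -0.7, 0.7]
opening: 0.0553
```

```bash
python3 - <<'E'
from h import *
s=env.get_state();print(s['clock'],s['ee_pos'],s['opening'],s['wrist_force'],rel(kw(0,45,17),5.6))
a=snap('wrist','w11.png')
E
```

```text
10.25 [0.5439 0.1031 0.0343] 0.05529115609808106 [-0.2681 -0.7     0.6905] (array([17.3,  4.6, -8.4]), array([-0.28,  0.1 ,  0.37]))
```

View pics/w11.png

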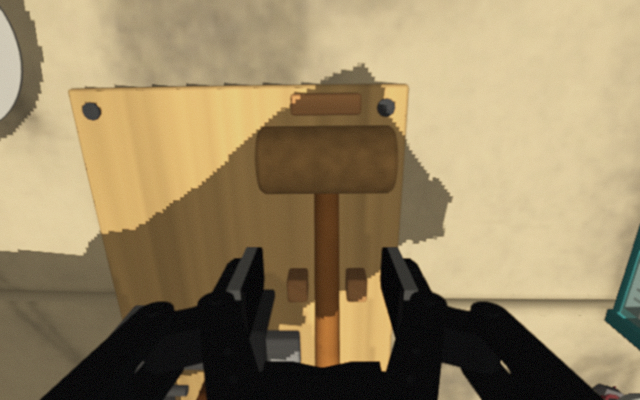

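Request:
jog_arm:
  moves:
    - [0,4,-9,0,0,0,65]
    - [0,4,-9,0,0,0,65]
    - [9,4,-9,0,0,0,65]
    - [15,4,-9,0,0,0,65]
    - [15,4,-9,0,0,0,65]

```text
clock: 10.8
ee_pos: [0.549, 0.1146, 0.0215]
eef_rot: [[-0.001, 0.996, 0.094], [-0.001, 0.094, -0.996], [-1.0, -0.001, 0.001]]
wrist_force: [-0.4, -0.2, -0.5]
opening: 0.0557
```

```bash
python3 - <<'E'
from h import *
s=env.get_state();print(s['clock'],s['ee_pos'],s['opening'],s['wrist_force'],rel(kw(0,45,17),5.6))
a=snap('wrist','w12.png')
print(toolpt([[327,200]],-.013))
E
```

```text
10.8 [0.549  0.1146 0.0215] 0.055710782942655 [-0.4162 -0.1652 -0.5357] (array([ 4.5, -1.6,  2.6]), array([-0.19,  0.03,  0.08]))
[[-13.       3.5667 -35.239 ]]
```

View pics/w12.png

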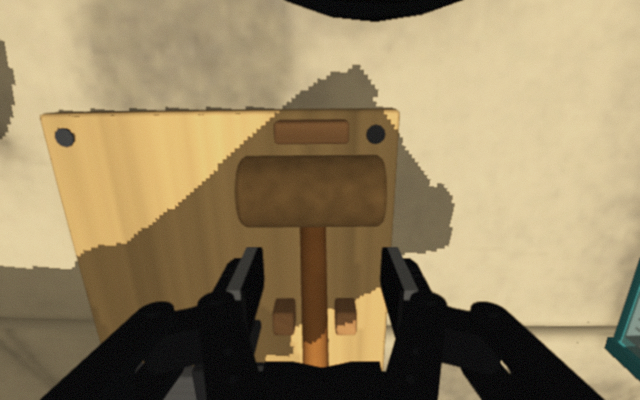

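Request:
jog_arm:
  moves:
    - [3,-2,2,0,0,0,65]
    - [3,-2,2,0,0,0,0]
    - [3,-2,2,0,0,0,0]
    - [3,-2,2,0,0,0,0]
    - [3,-2,2,0,0,0,0]
    - [3,-2,2,0,0,0,0]
    - [3,-2,2,0,0,0,0]
  squeeze: 70

```text
clock: 11.55
ee_pos: [0.5477, 0.1129, 0.0196]
eef_rot: [[0.0, 0.996, 0.095], [-0.0, 0.095, -0.996], [-1.0, 0.0, 0.0]]
wrist_force: [-0.9, -1.2, 5.6]
opening: 0.0097
```

Request:
jog_arm:
  moves:
    - [-10,0,0,0,0,0,0]
    - [-20,0,0,0,0,0,0]
    - [-30,0,0,0,0,0,0]
    - [-30,0,0,0,0,0,0]

```text
clock: 11.95
ee_pos: [0.5488, 0.1133, 0.051]
eef_rot: [[0.003, 0.996, 0.094], [0.001, 0.094, -0.996], [-1.0, 0.003, -0.001]]
wrist_force: [0.5, 0.1, -1.3]
opening: 0.0096
```

```bash
python3 - <<'E'
from h import *
s=env.get_state();print(s['clock'],s['ee_pos'],s['opening'],s['wrist_force'])
a=snap('wrist','w13.png');b=snap('scene','s13.png')
cv2.imwrite('pics/s13c.png',cv2.resize(b[120:270,220:390],None,fx=4,fy=4,interpolation=cv2.INTER_CUBIC))
E
```

```text
11.95 [0.5488 0.1133 0.051 ] 0.00956780450001535 [ 0.5164  0.0918 -1.2997]
```

View pics/w13.png

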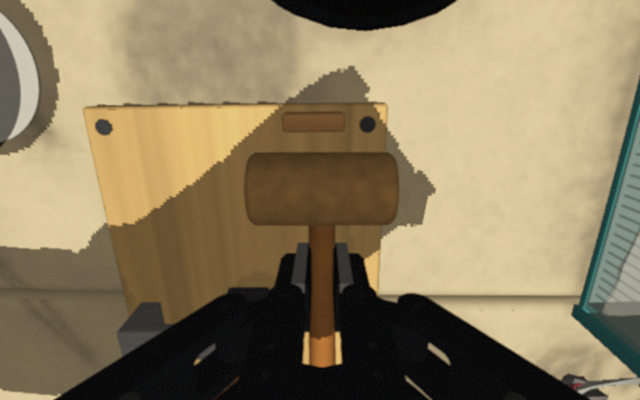

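View pics/s13c.png

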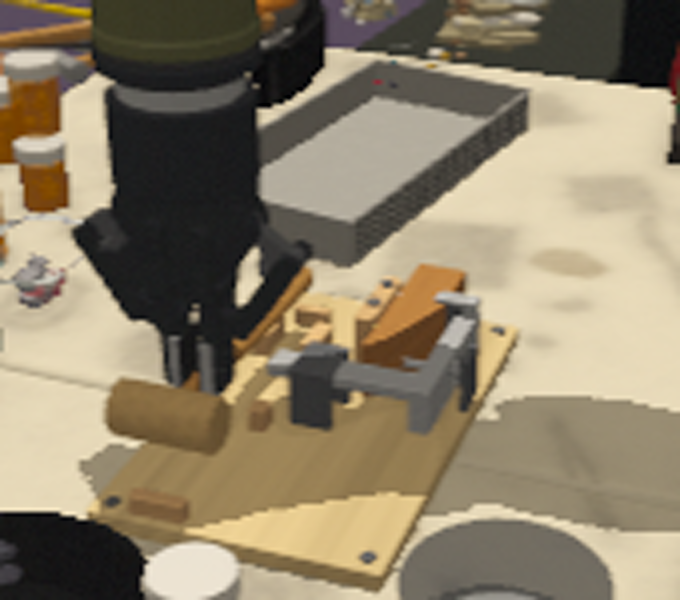

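```bash
python3 - <<'E'
from h import *
print(rel([.648,-.247,.13],-3.5))
E
```

```text
(array([-80.2,  65.7, 367.6]), array([ 8.9 , -0.01, -0.05]))
```

Request:
jog_arm:
  moves:
    - [-40,0,0,0,0,0,0]
    - [-80,0,20,0,0,0,0]
    - [-80,8,55,0,0,0,0]
    - [-80,16,95,2,0,0,0]
    - [-80,24,135,3,0,0,0]
    - [-80,32,175,5,0,0,0]
    - [-80,40,215,7,0,0,0]
    - [-80,48,255,9,0,0,0]

```text
clock: 12.85
ee_pos: [0.6195, -0.1383, 0.1287]
eef_rot: [[-0.001, 0.998, -0.064], [0.0, -0.064, -0.998], [-1.0, -0.001, -0.0]]
wrist_force: [0.5, 0.3, -1.8]
opening: 0.01
```

```bash
python3 - <<'E'
from h import *
s=env.get_state();print(s['clock'],s['ee_pos'],s['opening'],s['wrist_force'],rel([.648,-.247,.13],-3.5))
E
```

```text
12.85 [ 0.6195 -0.1383  0.1287] 0.010025049008321315 [ 0.5281  0.3156 -1.8099] (array([ -1.3,  35.4, 106.7]), array([-0.16, -0.  ,  0.05]))
```

Request:
jog_arm:
  moves:
    - [0,12,35,0,0,0,0]
    - [0,24,75,0,0,0,0]
    - [0,35,107,0,0,0,0]
    - [0,35,107,0,0,0,0]
    - [0,35,107,0,0,0,0]

```text
clock: 13.35
ee_pos: [0.6472, -0.2463, 0.1281]
eef_rot: [[-0.002, 0.998, -0.064], [0.001, -0.064, -0.998], [-1.0, -0.002, -0.001]]
wrist_force: [-0.7, 1.2, -2.6]
opening: 0.0096
```

```bash
python3 - <<'E'
from h import *
s=env.get_state();print(s['clock'],s['ee_pos'],s['opening'],s['wrist_force'],rel([.648,-.247,.013],-3.5))
snap('wrist','w14.png');snap('scene','s14.png')
E
```

```text
13.35 [ 0.6472 -0.2463  0.1281] 0.009636539717402168 [-0.6961  1.2241 -2.58  ] (array([115. ,   1. ,   0.7]), array([-0.2 , -0.04,  0.09]))
```

View pics/w14.png

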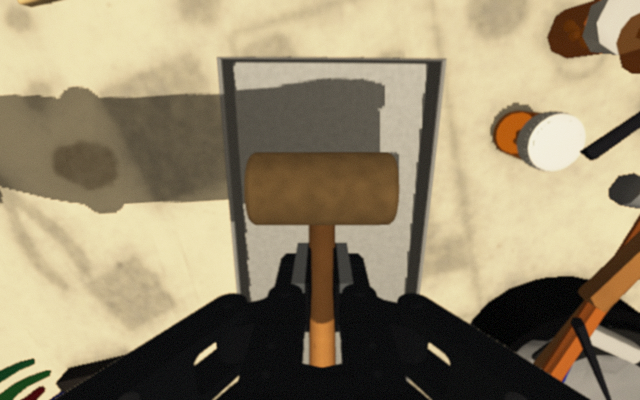

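View pics/s14.png

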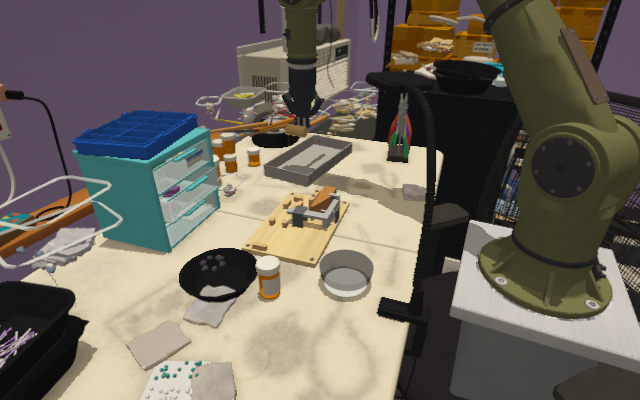

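```bash
python3 - <<'E'
from h import *
print(toolpt([[220,58],[445,58],[236,290],[418,290]],.1281-.036))
E
```

```text
[[ 92.1    -65.9919 -98.2902]
 [ 92.1     82.9005 -98.5447]
 [ 92.1    -69.56    80.0279]
 [ 92.1     81.3048  79.9105]]
```

Request:
jog_arm:
  moves:
    - [35,6,0,0,0,0,0]
    - [70,6,0,0,0,0,0]
    - [95,6,0,0,0,0,0]
    - [108,6,0,0,0,0,0]
    - [112,6,0,0,0,0,0]
    - [112,6,0,0,0,0,0]
    - [112,6,0,0,0,0,0]

```text
clock: 14.15
ee_pos: [0.655, -0.2457, 0.0189]
eef_rot: [[0.002, 0.998, -0.062], [-0.001, -0.062, -0.998], [-1.0, 0.002, 0.0]]
wrist_force: [-0.3, -0.1, -2.4]
opening: 0.0097
```

```bash
python3 - <<'E'
from h import *
s=env.get_state();print(s['clock'],s['ee_pos'],s['opening'],s['wrist_force'])
snap('wrist','w15.png');snap('scene','s15.png')
E
```

```text
14.15 [ 0.655  -0.2457  0.0189] 0.009673929540577263 [-0.3368 -0.1344 -2.445 ]
```

View pics/w15.png

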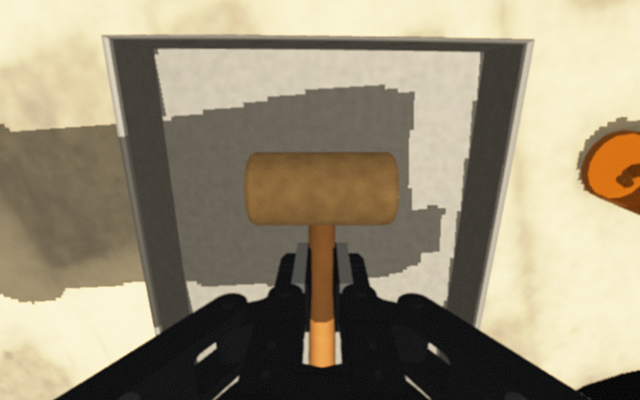

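Well centred, no contact yet (about 9 mm above the floor by my estimate). Lower further.

Request:
jog_arm:
  moves:
    - [3,0,0,0,0,0,0]
    - [6,0,0,0,0,0,0]
    - [6,0,0,0,0,0,0]
    - [6,0,0,0,0,0,0]

```text
clock: 14.65
ee_pos: [0.6537, -0.2458, 0.0111]
eef_rot: [[-0.0, 0.998, -0.063], [0.0, -0.063, -0.998], [-1.0, -0.0, -0.0]]
wrist_force: [-0.3, -0.7, -1.6]
opening: 0.0098
```

Request:
jog_arm:
  moves:
    - [2,0,0,0,0,0,0]
    - [2,0,0,0,0,0,0]
    - [2,0,0,0,0,0,0]
    - [2,0,0,0,0,0,30]
    - [2,0,0,0,0,0,40]
    - [2,0,0,0,0,0,40]
    - [2,0,0,0,0,0,40]

```text
clock: 15.35
ee_pos: [0.6539, -0.2458, 0.0092]
eef_rot: [[-0.0, 0.998, -0.062], [0.0, -0.062, -0.998], [-1.0, -0.0, -0.0]]
wrist_force: [0.7, -0.7, 0.3]
opening: 0.0343
```

```bash
python3 - <<'E'
from h import *
s=env.get_state();print(s['clock'],s['ee_pos'],s['opening'],s['wrist_force'])
snap('wrist','w16.png')
E
```

```text
15.35 [ 0.6539 -0.2458  0.0092] 0.03430404890149116 [ 0.7078 -0.6825  0.2635]
```

View pics/w16.png

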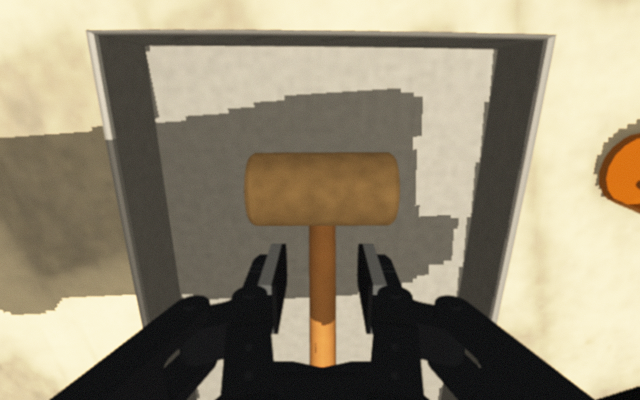

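Released, fingers clear on both sides. Rise straight up and check everything.

Request:
jog_arm:
  moves:
    - [-20,0,0,0,0,0,40]
    - [-60,0,0,0,0,0,40]
    - [-105,0,0,0,0,0,40]
    - [-150,0,0,0,0,0,40]
    - [-190,0,0,0,0,0,40]
    - [-190,0,0,0,0,0,40]

```text
clock: 16.0
ee_pos: [0.6569, -0.2458, 0.2064]
eef_rot: [[0.01, 0.998, -0.063], [-0.003, -0.063, -0.998], [-1.0, 0.011, 0.002]]
wrist_force: [0.6, 0.2, -0.7]
opening: 0.0341
```

```bash
python3 - <<'E'
from h import *
s=env.get_state();print(s['clock'],s['ee_pos'],s['wrist_force'])
snap('wrist','w17.png');b=snap('scene','s17.png')
cv2.imwrite('pics/s17c.png',cv2.resize(b[120:300,220:400],None,fx=3.3,fy=3.3,interpolation=cv2.INTER_CUBIC))
for t in('mallet_mid','mallet_head','wedge_mid','catch_pin','jar_mid','cup_mid','tray'):
    print(t,[(np.round(d['at'],4).tolist(),round(d['p'],2)) for d in env.recognise(t,'scene')[:2]])
print(kw(-76,-83,30))
E
```

```text
16.0 [ 0.6569 -0.2458  0.2064] [ 0.6359  0.2346 -0.7332]
mallet_mid [([0.6518, -0.2022, 0.0202], 0.66)]
mallet_head []
wedge_mid []
catch_pin [([0.4523, 0.0439, 0.0437], 0.78), ([0.494, 0.0869, 0.0102], 0.61)]
jar_mid [([0.4496, 0.2813, 0.0488], 0.86)]
cup_mid [([0.3403, 0.1987, 0.0375], 0.61), ([0.6517, -0.2057, 0.0224], 0.47)]
tray [([0.6534, -0.3015, 0.0123], 0.89)]
[ 0.4845 -0.023   0.03  ]
```

View pics/w17.png

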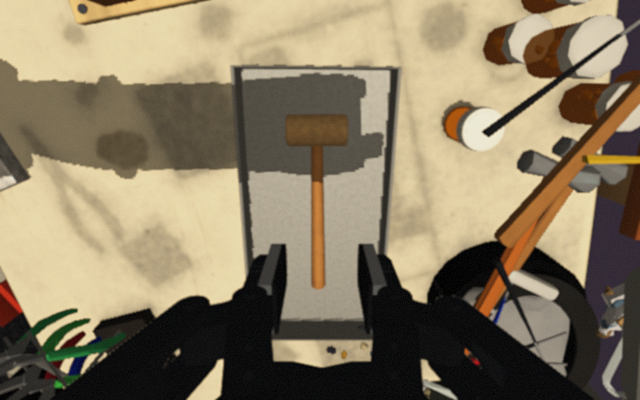

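View pics/s17c.png

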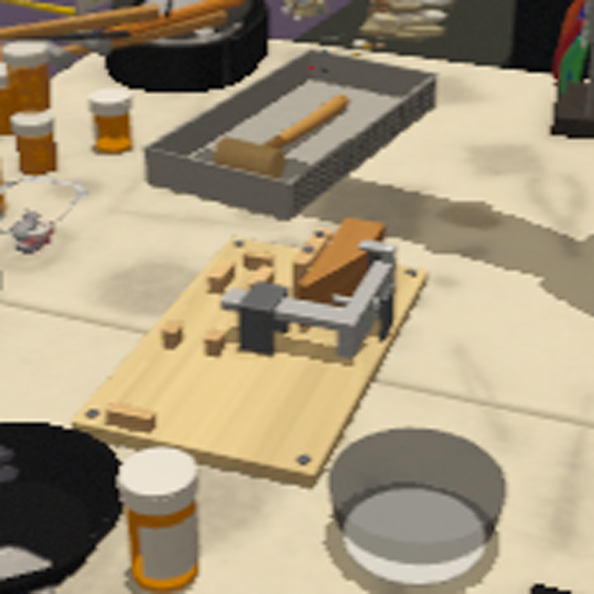

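```bash
python3 -c "
from workcell import env
print(env.close_job())"
```

```text
the job is handed in; nothing more can be done
None
```

The job is done and handed in, at about 16 s of the 54 s allowed; `close_job` gives no verdict, so the outcome is not confirmed.

**What I did:** I gripped the wedge by its thick end and drove it into the gap. I let go of it, and the wedge held the catch open on its own. I then lifted the mallet out and laid it flat in the tray, and raised the arm clear.

**Last checks:**
- **Catch:** it stands about 18 mm open, with its detected position going from x 0.471 to 0.452 m. The wedge is still between the pin and the post in the scene picture.
- **Mallet:** it lies along the tray's length, with the head and the handle end well inside the walls.
- **Jar and cup:** both are within about 4 mm of where the detector first saw them, and both are upright.
- **Robot:** it was touching nothing, with the wrist force at about 1 N, which is noise level.

**What failed or disagreed:**
- In the last check the detector found neither the wedge nor the mallet head, so I judged those two from the pictures.
- The fixed cameras placed the keeper about 5 mm off from what the wrist camera showed. I lined the wedge up by the wrist camera.

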